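Find the heavy side of an unbalanced flywheel

ROBOT

A 6-joint arm with a two-finger parallel gripper is mounted at the origin on the work surface. World frame = base frame: x ahead of the robot, y to its left, z up, the work surface at z = 0. Lengths are in mm, angles in rad, forces in N, time in s.
With the tool pointing down it reaches from about 350 to 875 mm from the base axis. Payload 4.2 kg.
Tool frame: the origin (TCP) lies on the centre line of the jaws, within the pads' length; the fingertips stand 22 mm ahead of it and the grasp point (between the pads) lies 3 mm ahead of it (arm.nose_length is the distance from the TCP to the fingertips, in mm); z points along the fingers, x is the direction in which the jaws open and shut, and the axes are right-handed (so a half turn about z gives the same grasp; the last joint's range is limited). The gripper opens to 85 mm and grips with 20 to 120 N. Pads are 22 mm wide; open, the fingers measure 114 mm over their backs; the gripper's body (76 mm by 85 mm) begins 54 mm behind the grasp point. The pads swing forward as they close: fully open they stand 13 mm farther back than shut.
Start: joints at [-0.999, 0.385, 0.008, 0, -1.194, -0.259], TCP at [192.343, -594.646, 253.312] pointing down, gripper open.
Joint ranges: [-3.14, 3.14], [-1.21, 2.06], [-1.07, 1.41], [-3.16, 2.05], [-2.99, -0.16], [-3.1, 3.1]. Speed limits (rad/s): [2.79, 2.79, 3.14, 3.14, 3.14, 3.14].

INTERFACE

Orientations are given as a unit quaternion [x, y, z, w].
In Python, from bench import telemetry, get_image, workorder, nets, arm gives the robot as it stands.
- The arm moves only by the tool apply_moves, never from a script. Its argument "steps" is a list of rows, each an object with "hand": the opening, from 0 (shut) to 1 (fully open); "xyz": the shift along the tool's x, y, z in cm, a list of three; "delta_rot": the turn, a rotation vector about the tool's x, y, z in rad, a list of three. In form: [{"hand": hand, "xyz": [x, y, z], "delta_rot": [wx, wy, wz]}, ...]. A call has 1 to 12 rows; each row is the pose to reach, as a shift and turn from the pose commanded when the call began, along the tool's axes at that moment; what a row does not reach only later rows make up. A row lasts 1/12 s, in which the tool goes at most 41.7 mm and 7.16 degrees, less where a joint would pass 70% of its speed; a pose out of reach is approached as far as the arm can. A call with a gripper value outside its range is refused whole. The fingers move at their own pace and stop on an object; the grip force is fixed at half the most. Time passes only in rows, so rows that repeat a pose let the fingers close. It gives the time, the measured TCP pose, the force and the opening at its end, in the units of the state.
- telemetry.read_state(): the state, without advancing time (a new reading comes with each control period).
- get_image(name): name is "scene" or "side" or "wrist"; returns a dict with "frame" (420x560x3 uint8, blue, green, red), "fx", "fy", "cx", "cy" (pixels), "distortion" ([k1, k2, p1, p2, k3] as OpenCV has them; the pictures are not rectified), "origin" and "orientation" of the camera in the world. Camera axes: x right, y down, z forward; pixel columns grow to the right and rows downward; lengths in mm; the calibration is good to about 2 mm. A picture is of the moment at which its call begins. There is no depth.
- workorder.job_done(): hands the job in, once; it reports no verdict.
Trained networks look in a picture, given as the dict that the camera call returned (one of the last four; its "shot" number tells which), for a name from the list of things; names that differ only in an ending like _2 or _b are one class to them, and where a whole thing is asked for, a point or a joint stands for the part that bears it (a point fixed in the world has none). Each returns a list of dicts, best first, with "confidence" (0 to 1); they miss things now and then, are a little off and sometimes report something else, mostly with a low value. They report only what shows in the picture. A call takes as long as a camera call.
- nets.recognise(picture, label): "xyz" ([x, y, z] in mm, in world coordinates, good to about 4 mm: the middle of the surface that is visible of it).
- nets.outline_of(picture, label): "pixels" (420x560 bool, what is visible of it).
- nets.pinpoint(picture, label): "xyz" ([x, y, z] in mm, in world coordinates, good to about 4 mm: a listed point, or the origin of a listed thing).
The state is a dict: "clock": time; "joints": joint angles; "joint_vel": joint speeds; "joint_efforts": joint torques, N m; "position": TCP position; "ee_rot": TCP orientation; "contact_force": force on the tool from outside, world axes, zero at the start; "wrist_torque": the same for the moment, N m; "gripper_width": finger opening in mm.
Only numpy, scipy, OpenCV 4.12 (cv2) and the standard library are available. Lean on these libraries where they do the work, as an engineer would, in place of code of your own. Each camera call takes 0.05 s, during which the arm holds its last target.

TASK

Clear the red-handled file away first: lay it flat on the empty pale strip of the file tray, handle end the same way as the two other files. Then take the flywheel's orange crank handle, turn the wheel to feel which side of it is heavy, and bring the heavy side to the bottom. Finish still gripping the handle with the wheel at rest heavy side down, and leave everything else where it is.

Things in the scene. Friction and masses are not known exactly. Their poses are not given: they have to be found in the camera images.
- axle (a point): Point on the flywheel's axis, 135 mm above the table, 62 mm in front of the wheel's front face, level with the handle's middle. x lies along the axis, from the robot's side into the wheel; z up, y left. The wheel: steel disc 130 mm across, 25 mm thick, on a fixed stand whose 12 mm thick base plate starts 42 mm behind this point. Only the handle and an 8 mm hub stand in front of the disc.
- crank (a point): Middle of the orange crank handle: a sleeve 22 mm across, 52 mm long, parallel to the wheel's axis, sticking out of the disc towards the robot, centred 62 mm in front of its face. It circles about axle at 45 mm radius and spins freely on its pin, so a gripper holding it can go round without turning itself. Near the top (within 0.7 rad) at the start.
- wheel (a joint): Wheel angle, rad: 0 with the crank handle at the top, growing clockwise seen from the robot; no stops. The bearing drags with a steady 0.25 N m either way (5.5 N at the handle). A hidden slug makes one side heavy: 0.16 to 0.22 N m more or less (3.5 to 5 N) with that side level with the axle, so the wheel stays where it is left. The heavy side is unseen and lies elsewhere each time.
- sleeve: The orange handle sleeve itself (see crank); its origin is the same point as crank. It spins freely, so its attitude tells nothing.
- file_grip (a point): Point on the red-handled needle file where it is best gripped, half-way up (9 mm above its underside). x points to its tip, z up. Handle 18 mm wide, 18 mm high, from 50 mm behind this point to 20 mm ahead; then a steel blade 8 mm wide, 5 mm high, to 130 mm ahead. 45 g, balances 40 mm ahead of this point. It lies on the table in front of the wheel.
- file_tip (a point): Tip of the red-handled file's blade, 130 mm ahead of file_grip, at the same height.
- file: The whole red-handled file; origin on its underside, 35 mm ahead of file_grip.
- bay_mid (a point): Middle of the empty pale strip (225 x 40 mm) on the file tray's floor, 5 mm above the table. x points as the files' tips point (handles towards -x), z up. file_grip belongs 35 mm on its -x side, 9 mm up. The wooden tray is 250 x 210 mm with a 12 mm high rim and no dividers; its three file places are 60 mm apart and any one may be the empty one.
- file_b: A wooden-handled file lying in the tray, same size as the red one; origin on its underside under the middle of its length.
- file_c: The other wooden-handled file lying in the tray, likewise.
- slab_a: Round brass-rimmed agate slab, 68 mm across, 7 mm thick, brown; leave alone.
- slab_b: The same, blue; leave alone.
- oil: White plastic bottle, 44 mm across, 110 mm high; leave alone.
- jar: Amber glass jar, 64 mm across, 70 mm high; leave alone.
- brush: Brush lying on the table at the right; leave alone.

How it is judged (in metres and radians):
On the way, in this order (a step that is already met when the one before it is completed fails the run):
1. the red-handled file lies flat on the pale strip, handle the same way as the others, and is let go (y of file_grip in the frame of bay_mid between -0.014 and 0.014 m and y of file_tip in the frame of bay_mid between -0.018 and 0.018 m and x of file_grip in the frame of bay_mid between -0.055 and -0.015 m and x of file_tip in the frame of bay_mid above 0.06 m and z of file_grip in the frame of bay_mid below 0.014 m and angle between file_grip's own z axis and vertical below 0.12 rad and contact force between the fingers and file below 0.1 N and linear speed of file below 0.02 m/s), for 0.2 s.
2. the wheel, held by its handle, is at rest with its heavy side down (z of heavy in the frame of axle below -0.0422718 m and velocity of joint wheel between -0.1 and 0.1 rad/s and contact force between the fingers and sleeve above 2 N), for 0.2 s.
At the end, for the whole second after the job is handed in: Heavy side within 0.35 rad of straight down, wheel at rest (under 0.1 rad/s), handle still gripped (over 2 N); red-handled file flat and let go on the pale strip, within 14 mm (handle) and 18 mm (tip) of its middle line and 20 mm along it, handle the same way as the others (all of step 1 and all of step 2); the arm keeps its last pose, push and grip.
It fails at once if a thing to be left alone (other files, slabs, bottle, jar, brush) was moved by more than 25 mm (distance of any of file_b, file_c, slab_a, slab_b, oil, jar, brush from where it was at the start of the episode above 0.025 m).
It also fails if it takes over 72 s, if anything falls off the work surface, if the arm or the gripper's body presses on something with over 40 N, if the wrist force passes 120 N, or if a joint passes its speed limit or range.

## Working session

There is one attempt and no reset: what is moved stays moved. The work goes in short steps, Python scripts to look and compute and a tool call to move; the robot and the scene stay as the last step left them, time stands still between calls to the robot, and variables do not carry over. Pictures are saved under pics/ and viewed, and the job is handed in when it is done.

Besides the shell and the picture viewer there is one more tool, called after "Call:" by a JSON object that holds its "method" and its "body". apply_moves: Moves the arm, as the interface text tells. Its arguments: {"type":"object","properties":{"steps":{"type":"array"}},"required":["steps"]}

```bash
ls; mkdir -p pics; cat > h.py <<'E'
import numpy as np, cv2
from scipy.spatial.transform import Rotation as R
from bench import telemetry, get_image, workorder, nets, arm
np.set_printoptions(precision=2,suppress=True)
def S():
    s=telemetry.read_state()
    print('t',round(s['clock'],2),'pos',np.array(s['position']),'q',np.round(s['ee_rot'],3),'F',np.array(s['contact_force']),'w',s['gripper_width'])
    return s
E
python3 - <<'E'
from h import *
s=S()
for n in ['scene','side','wrist']:
    p=get_image(n); cv2.imwrite(f'pics/{n}0.png',p['frame'])
    print(n,p['origin'],p['orientation'],p['fx'])
    if n!='wrist' or 1:
        for l in ['axle','crank','file_grip','file_tip','bay_mid']:
            r=nets.pinpoint(p,l)
            print(l,[(np.array(x['xyz']),round(x['confidence'],2)) for x in r[:3]])
S()
print(R.from_quat(s['ee_rot']).as_matrix())
E
```

```text
pics
t 0.0 pos [ 192.18 -594.14  252.19] q [ 0.59  0.81  0.   -0.  ] F [-0.04  0.21  0.84] w 85.06368454516694
scene [1314.61  151.25 1127.5 ] [ 0.6   0.73 -0.24 -0.21] 456.38322987157494
axle [(array([ 569.1, -242.7,  135.7]), 0.72)]
crank [(array([ 570.1, -217.2,  176.1]), 0.98)]
file_grip [(array([ 477.3, -234.9,    7.4]), 0.47)]
file_tip [(array([ 367.3, -179.9,    7.7]), 0.71), (array([385. , 522.3,  -3.3]), 0.46)]
bay_mid [(array([555.7, 239.6,   1.3]), 0.81)]
side [  202.78 -1138.23  1378.4 ] [ 0.92 -0.13  0.06 -0.37] 534.285855478362
axle [(array([ 572. , -239. ,  132.6]), 0.64)]
crank [(array([ 572.3, -223.5,  173.5]), 0.8)]
file_grip [(array([ 481.4, -233.8,    9.5]), 0.53), (array([ 570.8, -221.4,  178.4]), 0.36)]
file_tip []
bay_mid [(array([555. , 240.9,   5.6]), 0.57)]
wrist [ 122.52 -615.71  374.19] [0.58 0.8  0.12 0.09] 314.8754540090643
axle []
crank []
file_grip []
file_tip []
bay_mid []
t 0.9 pos [ 192.35 -594.63  253.32] q [0.59 0.81 0.   0.  ] F [ 0.07 -0.32  0.63] w 85.42460342397075
[[-0.31  0.95 -0.  ]
 [ 0.95  0.31  0.  ]
 [ 0.   -0.   -1.  ]]
```

View pics/scene0.png

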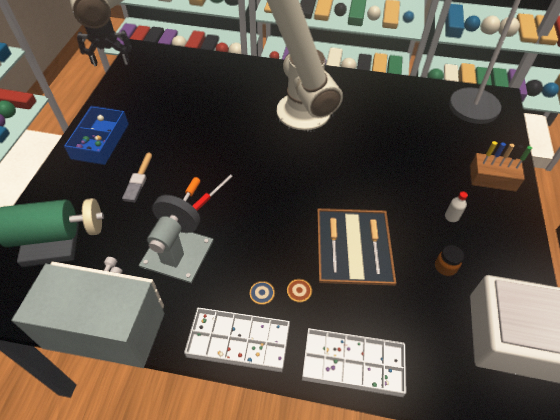

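View pics/side0.png

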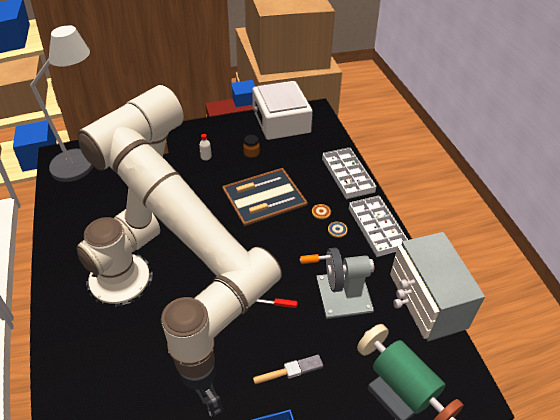

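The scene view shows the red handle at about (202,200) with its tip at (232,177), pointing to the robot. The empty strip is in the middle of the tray, from (353,214) to (357,280), and the tray's handles face the robot. Next I'll refine the file and strip axes from the outlines.

```bash
cat >> h.py <<'E'
def plane(p,uv,z):
    K=np.array([[p['fx'],0,p['cx']],[0,p['fy'],p['cy']],[0,0,1]])
    u=cv2.undistortPoints(np.array(uv,float).reshape(-1,1,2),K,np.array(p['distortion'])).reshape(-1,2)
    d=R.from_quat(p['orientation']).apply(np.c_[u,np.ones(len(u))])
    o=np.array(p['origin']); t=(z-o[2])/d[:,2]
    return o+d*t[:,None]
def axis(P):
    P=P[:,:2]; m=P.mean(0); w,v=np.linalg.eigh(np.cov((P-m).T)); d=v[:,1]; s=(P-m)@d; 
    return m,np.degrees(np.arctan2(d[1],d[0])),np.percentile(s,[1,99]),m+d*np.percentile(s,1),m+d*np.percentile(s,99)
E
python3 - <<'E'
from h import *
for n in ['scene','side']:
    p=get_image(n)
    for l in ['file','file_b']:
        for r in nets.outline_of(p,l)[:3]:
            m=r['pixels']; v,u=np.nonzero(m)
            print(n,l,round(r['confidence'],2),m.sum(),axis(plane(p,np.c_[u,v],6 if l=='file' else 11)))
    # strip: pale yellow
    f=p['frame'].astype(int); hsv=cv2.cvtColor(p['frame'],cv2.COLOR_BGR2HSV)
    v,u=np.nonzero((f[...,2]>190)&(f[...,1]>180)&(hsv[...,1]>25)&(hsv[...,1]<130))
    P=plane(p,np.c_[u,v],5); k=(abs(P[:,0]-555)<130)&(abs(P[:,1]-240)<35); print('strip',k.sum(),axis(P[k]))
    f_=(f[...,2]>120)&(f[...,1]<60)&(f[...,0]<70)
    v,u=np.nonzero(f_);P=plane(p,np.c_[u,v],9);k=(abs(P[:,0]-490)<80)&(abs(P[:,1]+240)<60);print('red',k.sum(),axis(P[k]))
    r=nets.pinpoint(p,'file'); print([(np.array(x['xyz']),round(x['confidence'],2)) for x in r[:3]])
S()
E
```

```text
scene file 0.73 166 (array([526.34, 176.32]), np.float64(-171.65187277979197), array([-117.1 ,   53.61]), array([642.2 , 193.32]), array([473.29, 168.53]))
scene file 0.65 212 (array([ 458.14, -225.73]), np.float64(152.3776868463953), array([-66.58, 101.95]), array([ 517.13, -256.61]), array([ 367.81, -178.47]))
scene file 0.48 245 (array([525.65, 297.12]), np.float64(-171.27813097650377), array([-110.32,   72.06]), array([634.69, 313.85]), array([454.42, 286.19]))
scene file_b 0.73 166 (array([529.85, 176.21]), np.float64(-171.65187277979197), array([-116.58,   53.37]), array([645.2 , 193.13]), array([477.04, 168.46]))
scene file_b 0.65 212 (array([ 461.96, -224.05]), np.float64(152.3776868463953), array([-66.29, 101.5 ]), array([ 520.69, -254.79]), array([ 372.03, -177.  ]))
scene file_b 0.48 245 (array([529.16, 296.47]), np.float64(-171.27813097650377), array([-109.83,   71.74]), array([637.72, 313.12]), array([458.25, 285.59]))
strip 850 (array([560.07, 242.08]), np.float64(-170.98303883874536), array([-103.94,  114.22]), array([662.72, 258.37]), array([447.26, 224.18]))
red 124 
[... 999 characters left out ...]
6.55]), array([ 413.69, -210.99]))
side file_b 0.54 88 (array([504.13, 297.19]), np.float64(-171.65342013988078), array([-49.82,  37.8 ]), array([553.42, 304.42]), array([466.73, 291.71]))
strip 467 (array([553.48, 240.68]), np.float64(-170.90948652564686), array([-112.81,  107.11]), array([664.87, 258.5 ]), array([447.71, 223.75]))
red 146 (array([ 496.7 , -240.79]), np.float64(154.6955414603974), array([-33.17,  34.3 ]), array([ 526.69, -254.97]), array([ 465.69, -226.13]))
[(array([ 452.8, -222.4,    1.6]), 0.8), (array([563.9, 179.8,   5.2]), 0.59), (array([547.9, 298.6,   7. ]), 0.49)]
t 1.3 pos [ 192.32 -594.66  253.32] q [ 0.59  0.81 -0.   -0.  ] F [0.22 0.15 0.84] w 85.23939307537549
```

```bash
cat >> h.py <<'E'
def to(target,yaw,tilt=0.0,s=None):
    """shift(cm)/rotvec in tool axes; tool down, x at yaw(deg); tilt (rad) about tool x"""
    s=s or telemetry.read_state()
    R0=R.from_quat(s['ee_rot']); y=np.radians(yaw)
    x=np.array([np.cos(y),np.sin(y),0]); z=np.array([0,0,-1.]); 
    R1=R.from_matrix(np.c_[x,np.cross(z,x),z])*R.from_rotvec([tilt,0,0])
    d=R0.inv().apply(np.array(target)-s['position'])/10
    print('xyz',d,'rot',np.round((R0.inv()*R1).as_rotvec(),3))
E
python3 - <<'E'
from h import *
print(arm.nose_length,[a for a in dir(arm) if a[0]!='_'])
s=S()
to([480,-236,120],64); to([480,-236,25],64)
E
```

```text
22.0 ['IKError', 'nose_length']
t 1.3 pos [ 192.32 -594.66  253.32] q [ 0.59  0.81 -0.   -0.  ] F [0.22 0.15 0.84] w 85.23939307537549
xyz [25.27 38.41 13.33] rot [-0.    0.    0.77]
xyz [25.27 38.41 22.83] rot [-0.    0.    0.77]
```

Call:
{"method": "apply_moves", "body": {"steps": [{"hand": 1, "xyz": [25.3, 38.4, 3], "delta_rot": [0, 0, 0.77]}, {"hand": 1, "xyz": [25.3, 38.4, 3], "delta_rot": [0, 0, 0.77]}, {"hand": 1, "xyz": [25.3, 38.4, 3], "delta_rot": [0, 0, 0.77]}, {"hand": 1, "xyz": [25.3, 38.4, 3], "delta_rot": [0, 0, 0.77]}, {"hand": 1, "xyz": [25.3, 38.4, 3], "delta_rot": [0, 0, 0.77]}, {"hand": 1, "xyz": [25.3, 38.4, 3], "delta_rot": [0, 0, 0.77]}, {"hand": 1, "xyz": [25.3, 38.4, 3], "delta_rot": [0, 0, 0.77]}, {"hand": 1, "xyz": [25.3, 38.4, 3], "delta_rot": [0, 0, 0.77]}, {"hand": 1, "xyz": [25.3, 38.4, 3], "delta_rot": [0, 0, 0.77]}, {"hand": 1, "xyz": [25.3, 38.4, 3], "delta_rot": [0, 0, 0.77]}, {"hand": 1, "xyz": [25.3, 38.4, 3], "delta_rot": [0, 0, 0.77]}, {"hand": 1, "xyz": [25.3, 38.4, 5], "delta_rot": [0, 0, 0.77]}]}}

```text
clock: 2.3
position: [484.5, -233.7, 206.9]
ee_rot: [0.848, 0.53, 0.003, 0.004]
contact_force: [0.5, 0.1, 0.6]
gripper_width: 85.6
```

```bash
python3 - <<'E'
from h import *
s=S(); print(s['joints'])
p=get_image('wrist'); cv2.imwrite('pics/w1.png',p['frame'])
for l in ['file_grip','file_tip','crank','axle','file']:
    print(l,[(np.array(x['xyz']),round(x['confidence'],2)) for x in nets.pinpoint(p,l)[:3]])
f=p['frame'].astype(int)
f_=(f[...,2]>100)&(f[...,1]<60)&(f[...,0]<70)
v,u=np.nonzero(f_);print('red',len(u),axis(plane(p,np.c_[u,v],12)))
for r in nets.outline_of(p,'file')[:2]:
    v,u=np.nonzero(r['pixels']);print(r['confidence'],axis(plane(p,np.c_[u,v],9)))
s=S();to([480,-236,25],64,s=s)
E
```

```text
t 2.3 pos [ 484.49 -233.68  206.94] q [0.85 0.53 0.   0.  ] F [0.53 0.14 0.59] w 85.55036428600445
[-0.15  0.27 -0.28  0.   -1.01 -1.88]
file_grip [(array([ 479.3, -237.7,    9.1]), 0.66)]
file_tip [(array([ 365.7, -179.1,    8.4]), 0.92)]
crank [(array([ 571. , -221.9,  173.8]), 0.69)]
axle [(array([ 566.1, -244. ,  136.7]), 0.71)]
file [(array([ 448.8, -221.6,    1.1]), 0.89)]
red 1274 (array([ 495.65, -240.96]), np.float64(158.19265941253357), array([-35.29,  35.13]), array([ 528.41, -254.07]), array([ 463.04, -227.91]))
0.86 (array([ 455.91, -222.8 ]), np.float64(154.84107744378883), array([-76.69,  99.52]), array([ 525.32, -255.41]), array([ 365.83, -180.5 ]))
t 2.65 pos [ 479.69 -236.7   204.1 ] q [0.85 0.53 0.   0.  ] F [ 0.29 -0.73 -0.04] w 85.27325950428346
xyz [ 0.07 -0.03 17.91] rot [ 0.   -0.   -0.01]
```

View pics/w1.png

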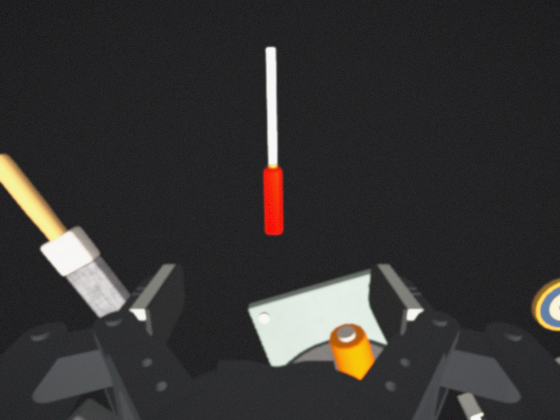

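The wrist view shows the file upright and centred (red handle 272, rows 165–235), aligned with the jaws. I'll go down and grip.

Call:
{"method": "apply_moves", "body": {"steps": [{"hand": 0.7, "xyz": [0.1, 0, 14], "delta_rot": [0, 0, -0.01]}, {"hand": 0.7, "xyz": [0.1, 0, 14], "delta_rot": [0, 0, -0.01]}, {"hand": 0.7, "xyz": [0.1, 0, 14], "delta_rot": [0, 0, -0.01]}, {"hand": 0.7, "xyz": [0.1, 0, 14], "delta_rot": [0, 0, -0.01]}, {"hand": 0.7, "xyz": [0.1, 0, 16], "delta_rot": [0, 0, -0.01]}, {"hand": 0.7, "xyz": [0.1, 0, 17.8], "delta_rot": [0, 0, -0.01]}, {"hand": 0.7, "xyz": [0.1, 0, 17.8], "delta_rot": [0, 0, -0.01]}, {"hand": 0, "xyz": [0.1, 0, 17.8], "delta_rot": [0, 0, -0.01]}, {"hand": 0, "xyz": [0.1, 0, 17.8], "delta_rot": [0, 0, -0.01]}, {"hand": 0, "xyz": [0.1, 0, 17.8], "delta_rot": [0, 0, -0.01]}, {"hand": 0, "xyz": [0.1, 0, 17.8], "delta_rot": [0, 0, -0.01]}, {"hand": 0, "xyz": [0.1, 0, 17.8], "delta_rot": [0, 0, -0.01]}]}}

```text
clock: 3.65
position: [481.4, -235.3, 27.2]
ee_rot: [0.846, 0.533, 0.001, 0.001]
contact_force: [-1.4, 0.1, 6.1]
gripper_width: 16.6
```

Call:
{"method": "apply_moves", "body": {"steps": [{"hand": 0, "xyz": [0, 0, 0], "delta_rot": [0, 0, 0]}, {"hand": 0, "xyz": [0, 0, 0], "delta_rot": [0, 0, 0]}, {"hand": 0, "xyz": [0, 0, 0], "delta_rot": [0, 0, 0]}]}}

```text
clock: 3.9
position: [481.4, -235.2, 27.2]
ee_rot: [0.846, 0.533, 0.001, 0.001]
contact_force: [-1.2, 0.1, 6.8]
gripper_width: 16.2
```

```bash
python3 - <<'E'
from h import *
s=S(); print(s['joints'])
E
```

```text
t 3.9 pos [ 481.41 -235.25   27.16] q [0.85 0.53 0.   0.  ] F [-1.25  0.12  6.81] w 16.22735978014795
[-0.15  0.51 -0.47  0.   -0.59 -1.87]
```

Call:
{"method": "apply_moves", "body": {"steps": [{"hand": 0, "xyz": [0, 0, -2], "delta_rot": [0, 0, 0]}, {"hand": 0, "xyz": [0, 0, -4], "delta_rot": [0, 0, 0]}, {"hand": 0, "xyz": [0, 0, -6], "delta_rot": [0, 0, 0]}, {"hand": 0, "xyz": [0, 0, -8], "delta_rot": [0, 0, 0]}, {"hand": 0, "xyz": [0, 0, -10], "delta_rot": [0, 0, 0]}, {"hand": 0, "xyz": [0, 0, -10], "delta_rot": [0, 0, 0]}]}}

```text
clock: 4.4
position: [482.8, -235.5, 130.0]
ee_rot: [0.846, 0.533, 0.003, 0.003]
contact_force: [0.8, 0.2, 0.5]
gripper_width: 16.1
```

```bash
python3 - <<'E'
from h import *
s=S()
p=get_image('wrist'); cv2.imwrite('pics/w2.png',p['frame'])
for l in ['file_grip','file_tip','file']:
    print(l,[(np.array(x['xyz']),round(x['confidence'],2)) for x in nets.pinpoint(p,l)[:3]])
S()
E
```

```text
t 4.4 pos [ 482.85 -235.45  130.  ] q [0.85 0.53 0.   0.  ] F [0.83 0.2  0.51] w 16.06481480611284
file_grip [(array([ 484.2, -234. ,  113.2]), 0.96)]
file_tip []
file [(array([ 452.2, -221.7,  104.4]), 0.91)]
t 4.6 pos [ 479.54 -234.6   124.67] q [ 0.85  0.53 -0.   -0.  ] F [-0.27 -0.64 -0.76] w 16.448430748878597
```

View pics/w2.png

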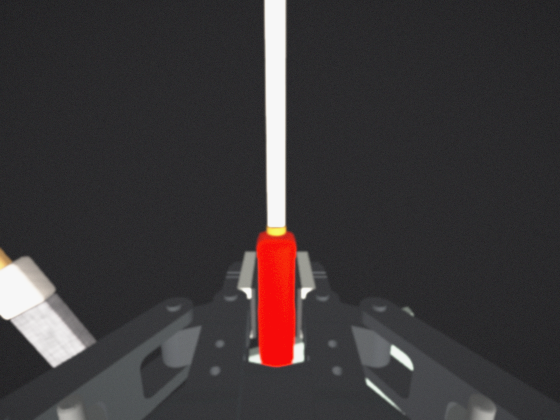

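The file is held straight along the jaws (handle 258–296, rows 232–365). Joint 6 needs the long way round, so I'll turn in stages.

```bash
python3 - <<'E'
from h import *
s=S(); to([521.4,235.5,170],-81); to([521.4,235.5,33],-81)
E
```

```text
t 4.6 pos [ 479.54 -234.6   124.67] q [ 0.85  0.53 -0.   -0.  ] F [-0.27 -0.64 -0.76] w 16.448430748878597
xyz [ 44.19 -16.58  -4.51] rot [-0.    0.    2.54]
xyz [ 44.19 -16.56   9.19] rot [-0.    0.    2.54]
```

Call:
{"method": "apply_moves", "body": {"steps": [{"hand": 0, "xyz": [0, 0, -3], "delta_rot": [0, 0, -0.12]}, {"hand": 0, "xyz": [4, -1.5, -6], "delta_rot": [0, 0, -0.24]}, {"hand": 0, "xyz": [8, -3, -6], "delta_rot": [0, 0, -0.36]}, {"hand": 0, "xyz": [12, -4.5, -6], "delta_rot": [0, 0, -0.48]}, {"hand": 0, "xyz": [16, -6, -6], "delta_rot": [0, 0, -0.6]}, {"hand": 0, "xyz": [20, -7.5, -6], "delta_rot": [0, 0, -0.72]}, {"hand": 0, "xyz": [24, -9, -6], "delta_rot": [0, 0, -0.84]}, {"hand": 0, "xyz": [28, -10.5, -6], "delta_rot": [0, 0, -0.96]}, {"hand": 0, "xyz": [32, -12, -6], "delta_rot": [0, 0, -1.08]}, {"hand": 0, "xyz": [36, -13.5, -6], "delta_rot": [0, 0, -1.2]}, {"hand": 0, "xyz": [40, -15, -6], "delta_rot": [0, 0, -1.32]}, {"hand": 0, "xyz": [44.2, -16.6, -6], "delta_rot": [0, 0, -1.44]}]}}

```text
clock: 5.6
position: [519.1, 215.7, 183.9]
ee_rot: [0.282, 0.959, -0.001, -0.001]
contact_force: [1.4, -0.1, -0.6]
gripper_width: 16.0
```

Call:
{"method": "apply_moves", "body": {"steps": [{"hand": 0, "xyz": [0, 0, 0], "delta_rot": [0, 0, -0.12]}, {"hand": 0, "xyz": [0, 0, 0], "delta_rot": [0, 0, -0.24]}, {"hand": 0, "xyz": [0, 0, 0], "delta_rot": [0, 0, -0.36]}, {"hand": 0, "xyz": [0, 0, 0], "delta_rot": [0, 0, -0.48]}, {"hand": 0, "xyz": [0, 0, 0], "delta_rot": [0, 0, -0.6]}, {"hand": 0, "xyz": [0, 0, 0], "delta_rot": [0, 0, -0.72]}, {"hand": 0, "xyz": [0, 0, 0], "delta_rot": [0, 0, -0.84]}, {"hand": 0, "xyz": [0, 0, 0], "delta_rot": [0, 0, -0.96]}, {"hand": 0, "xyz": [0, 0, 0], "delta_rot": [0, 0, -1.08]}, {"hand": 0, "xyz": [0, 0, 0], "delta_rot": [0, 0, -1.2]}, {"hand": 0, "xyz": [0, 0, 0], "delta_rot": [0, 0, -1.32]}, {"hand": 0, "xyz": [0, 0, 0], "delta_rot": [0, 0, -1.44]}]}}

```text
clock: 6.6
position: [519.3, 213.5, 183.6]
ee_rot: [-0.42, 0.907, -0.0, -0.002]
contact_force: [0.2, -0.7, -0.4]
gripper_width: 16.2
```

```bash
python3 - <<'E'
from h import *
s=S(); print(s['joints']); to([521.4,235.5,120],-81)
E
```

```text
t 6.6 pos [519.27 213.47 183.63] q [-0.42  0.91 -0.   -0.  ] F [ 0.18 -0.68 -0.43] w 16.20595632881049
[ 0.68  0.34 -0.25 -0.   -0.99  0.19]
xyz [-1.84  1.26  6.36] rot [ 0.   -0.   -0.86]
```

Call:
{"method": "apply_moves", "body": {"steps": [{"hand": 0, "xyz": [-1.8, 1.3, 3], "delta_rot": [0, 0, -0.12]}, {"hand": 0, "xyz": [-1.8, 1.3, 6.4], "delta_rot": [0, 0, -0.24]}, {"hand": 0, "xyz": [-1.8, 1.3, 6.4], "delta_rot": [0, 0, -0.36]}, {"hand": 0, "xyz": [-1.8, 1.3, 6.4], "delta_rot": [0, 0, -0.48]}, {"hand": 0, "xyz": [-1.8, 1.3, 6.4], "delta_rot": [0, 0, -0.6]}, {"hand": 0, "xyz": [-1.8, 1.3, 6.4], "delta_rot": [0, 0, -0.72]}, {"hand": 0, "xyz": [-1.8, 1.3, 6.4], "delta_rot": [0, 0, -0.86]}, {"hand": 0, "xyz": [-1.8, 1.3, 6.4], "delta_rot": [0, 0, -0.86]}, {"hand": 0, "xyz": [-1.8, 1.3, 6.4], "delta_rot": [0, 0, -0.86]}, {"hand": 0, "xyz": [-1.8, 1.3, 6.4], "delta_rot": [0, 0, -0.86]}]}}

```text
clock: 7.43
position: [521.5, 235.7, 120.6]
ee_rot: [0.758, -0.653, -0.0, 0.001]
contact_force: [-0.3, 0.8, -0.6]
gripper_width: 16.4
```

```bash
python3 - <<'E'
from h import *
s=S()
p=get_image('wrist'); cv2.imwrite('pics/w3.png',p['frame'])
for l in ['file_grip','file_tip','bay_mid']:
    print(l,[(np.array(x['xyz']),round(x['confidence'],2)) for x in nets.pinpoint(p,l)[:3]])
p=get_image('scene'); cv2.imwrite('pics/s3.png',p['frame'])
for l in ['file_grip','file_tip']:
    print(l,[(np.array(x['xyz']),round(x['confidence'],2)) for x in nets.pinpoint(p,l)[:3]])
s=S(); to([521.4,235.5,33],-81)
E
```

```text
t 7.43 pos [521.47 235.73 120.56] q [ 0.76 -0.65 -0.    0.  ] F [-0.33  0.79 -0.59] w 16.444679406234986
file_grip [(array([519.5, 234.8, 102.8]), 0.58)]
file_tip []
bay_mid [(array([563.6, 179.4,   3.1]), 0.67), (array([561.6, 237.7,   5.8]), 0.63)]
file_grip [(array([518.2, 232.4, 100.7]), 0.72), (array([ 570.7, -221.3,  173.3]), 0.37)]
file_tip [(array([650.8, 255.1, 101.5]), 0.46)]
t 7.78 pos [521.77 235.97 121.35] q [ 0.76 -0.65 -0.   -0.  ] F [-0.43  0.07 -0.8 ] w 16.26126026131545
xyz [0.04 0.04 8.84] rot [-0.    0.   -0.01]
```

View pics/w3.png

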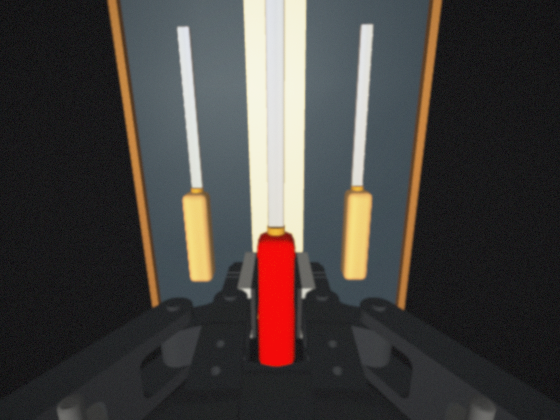

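The file is centred over the pale strip (strip edges 245 and 305, blade at 275). Lowering.

Call:
{"method": "apply_moves", "body": {"steps": [{"hand": 0, "xyz": [0, 0, 3], "delta_rot": [0, 0, -0.01]}, {"hand": 0, "xyz": [0, 0, 6], "delta_rot": [0, 0, -0.01]}, {"hand": 0, "xyz": [0, 0, 7.5], "delta_rot": [0, 0, -0.01]}, {"hand": 0, "xyz": [0, 0, 8.3], "delta_rot": [0, 0, -0.01]}, {"hand": 0, "xyz": [0, 0, 8.8], "delta_rot": [0, 0, -0.01]}, {"hand": 0, "xyz": [0, 0, 8.8], "delta_rot": [0, 0, -0.01]}, {"hand": 0, "xyz": [0, 0, 8.8], "delta_rot": [0, 0, -0.01]}]}}

```text
clock: 8.37
position: [522.5, 236.6, 34.2]
ee_rot: [0.762, -0.648, 0.0, -0.001]
contact_force: [0.2, 0.1, 0.5]
gripper_width: 16.4
```

Call:
{"method": "apply_moves", "body": {"steps": [{"hand": 0.4, "xyz": [0, 0, 0], "delta_rot": [0, 0, 0]}, {"hand": 0.4, "xyz": [0, 0, 0], "delta_rot": [0, 0, 0]}, {"hand": 0.4, "xyz": [0, 0, 0], "delta_rot": [0, 0, 0]}, {"hand": 0.4, "xyz": [0, 0, 0], "delta_rot": [0, 0, 0]}, {"hand": 0.4, "xyz": [0, 0, -2], "delta_rot": [0, 0, 0]}, {"hand": 0.4, "xyz": [0, 0, -5], "delta_rot": [0, 0, 0]}, {"hand": 0.4, "xyz": [0, 0, -8], "delta_rot": [0, 0, 0]}, {"hand": 0.6, "xyz": [0, 0, -12], "delta_rot": [0, 0, 0]}, {"hand": 0.8, "xyz": [0, 0, -16], "delta_rot": [0, 0, 0]}]}}

```text
clock: 9.12
position: [521.2, 235.5, 194.7]
ee_rot: [0.762, -0.648, -0.0, 0.001]
contact_force: [0.8, -0.1, -0.2]
gripper_width: 57.1
```

```bash
python3 - <<'E'
from h import *
s=S()
p=get_image('wrist'); cv2.imwrite('pics/w4.png',p['frame'])
for l in ['file_grip','file_tip','bay_mid']:
    print(l,[(np.array(x['xyz']),round(x['confidence'],2)) for x in nets.pinpoint(p,l)[:3]])
p=get_image('side'); cv2.imwrite('pics/sd4.png',p['frame'])
p=get_image('scene'); cv2.imwrite('pics/s4.png',p['frame'])
for l in ['axle','crank','file_grip','file_tip']:
    print(l,[(np.array(x['xyz']),round(x['confidence'],2)) for x in nets.pinpoint(p,l)[:3]])
s=S();print(s['joints']); to([562,-221,230],90)
E
```

```text
t 9.12 pos [521.19 235.51 194.66] q [ 0.76 -0.65 -0.    0.  ] F [ 0.81 -0.08 -0.19] w 57.11581582115535
file_grip [(array([524.9, 234.5,  13.9]), 0.65)]
file_tip [(array([652.1, 256.1,  12.8]), 0.74), (array([574.1, 501.7,   1.9]), 0.72)]
bay_mid [(array([558.7, 238.4,   3.2]), 0.57)]
axle [(array([ 569.4, -243. ,  134.8]), 0.9), (array([387.9, 519.6,  -2.9]), 0.53)]
crank [(array([ 567.8, -217.2,  175.8]), 0.94)]
file_grip []
file_tip [(array([648.7, 258.4,  11.1]), 0.75), (array([ 430.6, -463.9,    0.7]), 0.35)]
t 9.62 pos [521.35 235.68 191.93] q [ 0.76 -0.65 -0.    0.  ] F [-1.11 -0.22  0.61] w 68.03637292007986
[ 0.71  0.35 -0.21 -0.   -1.01  1.02]
xyz [45.73  3.33 -3.74] rot [ 0.    0.   -2.98]
```

View pics/w4.png

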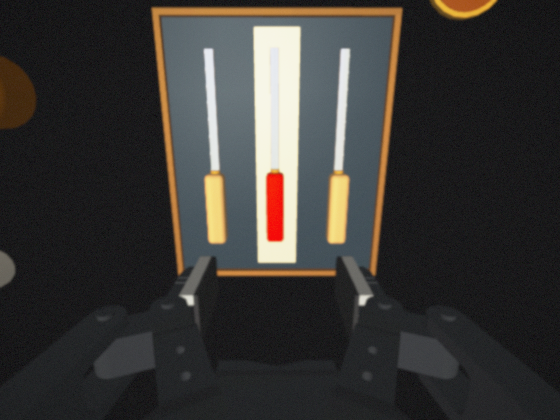

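The file lies centred on the strip (red handle 275 px, strip 255–300). Next I need the wheel's axis yaw, which I'll take from the base plate.

```bash
python3 - <<'E'
import cv2
a=cv2.imread('pics/s4.png')[150:300,110:260]; cv2.imwrite('pics/z1.png',cv2.resize(a,(600,600),interpolation=cv2.INTER_CUBIC))
a=cv2.imread('pics/sd4.png')[220:340,280:400]; cv2.imwrite('pics/z2.png',cv2.resize(a,(600,600),interpolation=cv2.INTER_CUBIC))
E
```

```text
(no output)
```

View pics/z1.png

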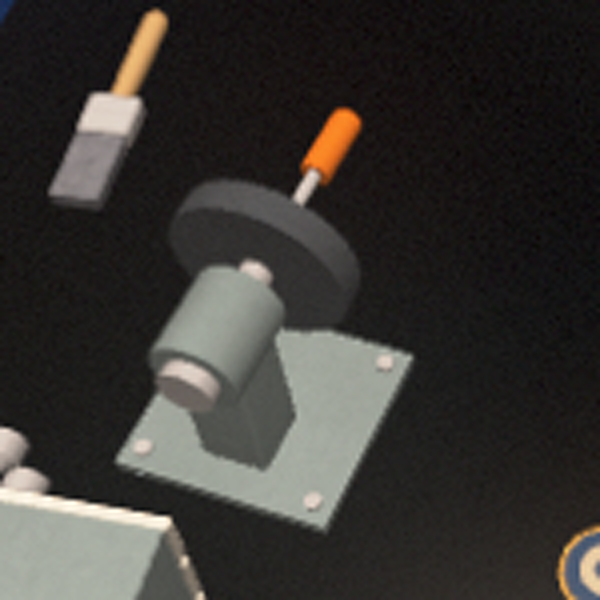

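View pics/z2.png

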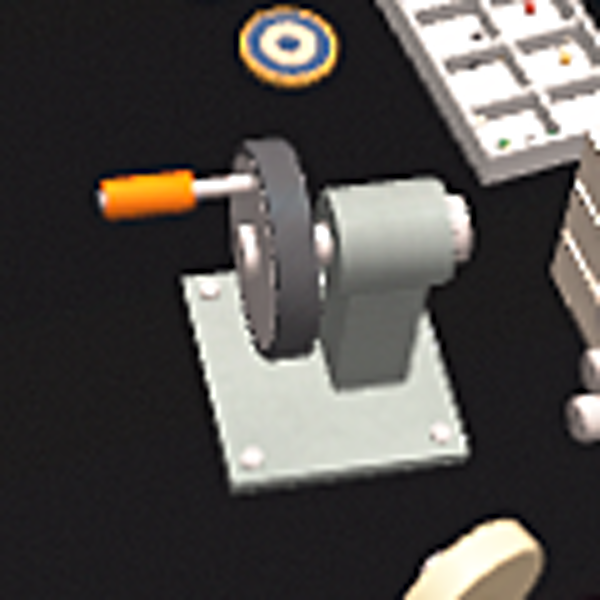

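```bash
python3 - <<'E'
from h import *
p=get_image('scene')
q=plane(p,[[110+413/4,150+353/4],[110+325/4,150+526/4],[110+118/4,150+460/4]],12); print(q[:,:2])
a=q[1]-q[0]; print('axis yaw scene',np.degrees(np.arctan2(a[1],a[0])),'other',np.degrees(np.arctan2(*(q[1]-q[2])[[1,0]]))-90)
p=get_image('side')
q=plane(p,[[280+183/5,220+277/5],[280+232/5,220+488/5],[280+467/5,220+453/5]],12); print(q[:,:2])
a=q[2]-q[1]; print('side',np.degrees(np.arctan2(a[1],a[0])), np.degrees(np.arctan2(*(q[0]-q[1])[[1,0]]))-90)
E
```

```text
[[ 618.57 -165.16]
 [ 766.99 -184.51]
 [ 745.26 -340.76]]
axis yaw scene -7.425868385461144 other -7.916862061132306
[[ 622.19 -169.61]
 [ 599.06 -330.02]
 [ 746.4  -347.2 ]]
side -6.649658111938186 -8.206090878762197
```

```bash
cat >> h.py <<'E'
ax=np.array([.991,-.132,0]); la=np.array([.132,.991,0]); up=np.array([0,0,1.])
E
python3 - <<'E'
from h import *
S(); to([550,-219,270],82.4)
E
```

```text
t 9.72 pos [521.58 235.8  192.35] q [ 0.76 -0.65 -0.    0.  ] F [ 0.73 -0.66  0.44] w 68.44118802619921
xyz [45.35  4.51 -7.71] rot [ 0.    0.   -2.85]
```

Call:
{"method": "apply_moves", "body": {"steps": [{"hand": 1, "xyz": [0, 0, -4], "delta_rot": [0, 0, 0.12]}, {"hand": 1, "xyz": [4, 0.4, -7.7], "delta_rot": [0, 0, 0.24]}, {"hand": 1, "xyz": [8, 0.8, -7.7], "delta_rot": [0, 0, 0.36]}, {"hand": 1, "xyz": [12, 1.2, -7.7], "delta_rot": [0, 0, 0.48]}, {"hand": 1, "xyz": [16, 1.6, -7.7], "delta_rot": [0, 0, 0.6]}, {"hand": 1, "xyz": [20, 2, -7.7], "delta_rot": [0, 0, 0.72]}, {"hand": 1, "xyz": [24, 2.4, -7.7], "delta_rot": [0, 0, 0.84]}, {"hand": 1, "xyz": [28, 2.8, -7.7], "delta_rot": [0, 0, 0.96]}, {"hand": 1, "xyz": [32, 3.2, -7.7], "delta_rot": [0, 0, 1.08]}, {"hand": 1, "xyz": [36, 3.6, -7.7], "delta_rot": [0, 0, 1.2]}, {"hand": 1, "xyz": [40, 4, -7.7], "delta_rot": [0, 0, 1.32]}, {"hand": 1, "xyz": [45.3, 4.5, -7.7], "delta_rot": [0, 0, 1.44]}]}}

```text
clock: 10.72
position: [549.0, -208.7, 270.0]
ee_rot: [-0.143, 0.99, 0.0, -0.0]
contact_force: [1.7, 0.8, 0.6]
gripper_width: 85.4
```

Call:
{"method": "apply_moves", "body": {"steps": [{"hand": 1, "xyz": [0, 0, 0], "delta_rot": [0, 0, 0.12]}, {"hand": 1, "xyz": [0, 0, 0], "delta_rot": [0, 0, 0.24]}, {"hand": 1, "xyz": [0, 0, 0], "delta_rot": [0, 0, 0.36]}, {"hand": 1, "xyz": [0, 0, 0], "delta_rot": [0, 0, 0.48]}, {"hand": 1, "xyz": [0, 0, 0], "delta_rot": [0, 0, 0.6]}, {"hand": 1, "xyz": [0, 0, 0], "delta_rot": [0, 0, 0.72]}, {"hand": 1, "xyz": [0, 0, 0], "delta_rot": [0, 0, 0.84]}, {"hand": 1, "xyz": [0, 0, 0], "delta_rot": [0, 0, 0.96]}, {"hand": 1, "xyz": [0, 0, 0], "delta_rot": [0, 0, 1.08]}, {"hand": 1, "xyz": [0, 0, 0], "delta_rot": [0, 0, 1.2]}, {"hand": 1, "xyz": [0, 0, 0], "delta_rot": [0, 0, 1.32]}, {"hand": 1, "xyz": [0, 0, 0], "delta_rot": [0, 0, 1.44]}]}}

```text
clock: 11.72
position: [549.2, -206.8, 269.8]
ee_rot: [0.546, 0.838, -0.0, -0.0]
contact_force: [-0.1, -0.5, -0.8]
gripper_width: 85.4
```

```bash
python3 - <<'E'
from h import *
s=S();print(s['joints']); to([550,-219,250],82.4,-.25)
E
```

```text
t 11.72 pos [ 549.23 -206.8   269.76] q [ 0.55  0.84 -0.   -0.  ] F [-0.07 -0.48 -0.76] w 85.39941367131117
[-0.08  0.31 -0.06 -0.   -1.2  -1.07]
xyz [-1.15 -0.42  1.98] rot [-0.24 -0.07  0.55]
```

Call:
{"method": "apply_moves", "body": {"steps": [{"hand": 1, "xyz": [-1.1, -0.4, 2], "delta_rot": [-0.24, -0.07, 0.55]}, {"hand": 1, "xyz": [-1.1, -0.4, 2], "delta_rot": [-0.24, -0.07, 0.55]}, {"hand": 1, "xyz": [-1.1, -0.4, 2], "delta_rot": [-0.24, -0.07, 0.55]}, {"hand": 1, "xyz": [-1.1, -0.4, 2], "delta_rot": [-0.24, -0.07, 0.55]}, {"hand": 1, "xyz": [-1.1, -0.4, 2], "delta_rot": [-0.24, -0.07, 0.55]}, {"hand": 1, "xyz": [-1.1, -0.4, 2], "delta_rot": [-0.24, -0.07, 0.55]}, {"hand": 1, "xyz": [-1.1, -0.4, 2], "delta_rot": [-0.24, -0.07, 0.55]}]}}

```text
clock: 12.3
position: [549.7, -218.4, 250.2]
ee_rot: [0.745, 0.656, 0.08, 0.093]
contact_force: [0.2, 0.3, 0.2]
gripper_width: 85.3
```

```bash
python3 - <<'E'
from h import *
s=S();print(s['joints'])
p=get_image('wrist'); cv2.imwrite('pics/w5.png',p['frame'])
for l in ['axle','crank']:
    print(l,[(np.array(x['xyz']),round(x['confidence'],2)) for x in nets.pinpoint(p,l)[:3]])
s=S(); print(R.from_quat(s['ee_rot']).as_matrix())
zt=R.from_quat(s['ee_rot']).as_matrix()[:,2]
to(np.array([565,-220.2,175])-3*zt,82.4,-.25)
to(np.array([565,-220.2,175])-3*zt-50*zt,82.4,-.25)
E
```

```text
t 12.3 pos [ 549.73 -218.38  250.17] q [0.74 0.66 0.08 0.09] F [0.21 0.28 0.25] w 85.3347078459654
[-0.1   0.23 -0.25  0.01 -0.84 -1.6 ]
axle [(array([ 567.6, -241.6,  134.2]), 0.82)]
crank [(array([ 570.7, -218.1,  172.3]), 0.95), (array([ 567.9, -242.9,  138.9]), 0.18)]
t 12.45 pos [ 550.79 -218.54  250.34] q [0.74 0.66 0.08 0.09] F [-1.07  0.27 -0.29] w 85.47551324172383
[[ 0.13  0.96  0.24]
 [ 0.99 -0.12 -0.03]
 [-0.    0.24 -0.97]]
xyz [ 0.03 -0.45  7.36] rot [-0.  0.  0.]
xyz [ 0.03 -0.45  2.36] rot [-0.  0.  0.]
```

View pics/w5.png

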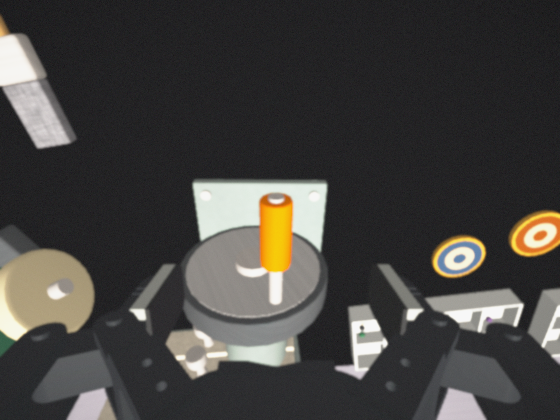

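The sleeve is upright and centred between the jaws (u≈276, rows 195–270). I'll descend and grip it.

Call:
{"method": "apply_moves", "body": {"steps": [{"hand": 1, "xyz": [0, -0.4, 3], "delta_rot": [0, 0, 0]}, {"hand": 1, "xyz": [0, -0.4, 5.5], "delta_rot": [0, 0, 0]}, {"hand": 1, "xyz": [0, -0.4, 7.4], "delta_rot": [0, 0, 0]}, {"hand": 1, "xyz": [0, -0.4, 7.4], "delta_rot": [0, 0, 0]}, {"hand": 0, "xyz": [0, -0.4, 7.4], "delta_rot": [0, 0, 0]}, {"hand": 0, "xyz": [0, -0.4, 7.4], "delta_rot": [0, 0, 0]}, {"hand": 0, "xyz": [0, -0.4, 7.4], "delta_rot": [0, 0, 0]}, {"hand": 0, "xyz": [0, -0.4, 7.4], "delta_rot": [0, 0, 0]}, {"hand": 0, "xyz": [0, -0.4, 7.4], "delta_rot": [0, 0, 0]}, {"hand": 0, "xyz": [0, -0.4, 7.4], "delta_rot": [0, 0, 0]}, {"hand": 0, "xyz": [0, -0.4, 7.4], "delta_rot": [0, 0, 0]}]}}

```text
clock: 13.37
position: [564.5, -220.5, 178.8]
ee_rot: [0.746, 0.655, 0.081, 0.094]
contact_force: [-1.8, 0.2, 4.6]
gripper_width: 20.2
```

```bash
python3 - <<'E'
from h import *
s=S();print(s['joints'])
p=get_image('wrist'); cv2.imwrite('pics/w6.png',p['frame'])
for l in ['axle','crank']:
    print(l,[(np.array(x['xyz']),round(x['confidence'],2)) for x in nets.pinpoint(p,l)[:3]])
p=get_image('side'); cv2.imwrite('pics/sd6.png',p['frame'])
S()
E
```

```text
t 13.37 pos [ 564.49 -220.48  178.77] q [0.75 0.66 0.08 0.09] F [-1.83  0.24  4.55] w 20.222746441246407
[-0.1   0.32 -0.32  0.01 -0.68 -1.61]
axle [(array([ 566.9, -243.4,  136.5]), 0.59)]
crank [(array([ 569.3, -216.3,  175.1]), 0.55), (array([757.3,   9.9,   0.9]), 0.21)]
t 13.57 pos [ 564.5  -220.48  178.77] q [0.75 0.66 0.08 0.09] F [-2.32  1.52  5.85] w 20.872402553093014
```

View pics/w6.png

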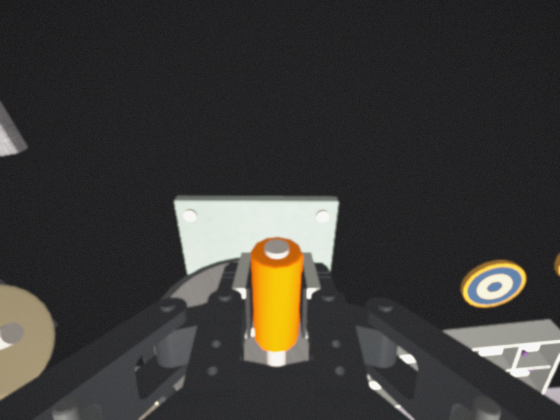

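```bash
cat >> h.py <<'E'
def arc(t0,n,dt,r=4.5):
    th=t0+dt*np.arange(0,n+1); lx=-np.sin(th)*r; uz=np.cos(th)*r
    lx-=lx[0];uz-=uz[0]
    return [[round(float(a),2),round(float(b*.247),2),round(float(-b*.969),2)] for a,b in zip(lx[1:],uz[1:])]
E
python3 - <<'E'
from h import *
for k in range(12):
    t0=-.49+k*2*np.pi/12
    print(k,round(t0,2),arc(t0,6,np.pi/36))
E
```

```text
0 -0.49 [[-0.35, 0.04, -0.16], [-0.72, 0.08, -0.3], [-1.1, 0.1, -0.4], [-1.49, 0.12, -0.47], [-1.88, 0.13, -0.51], [-2.27, 0.13, -0.51]]
1 0.03 [[-0.39, -0.01, 0.03], [-0.78, -0.02, 0.09], [-1.16, -0.05, 0.19], [-1.53, -0.08, 0.31], [-1.89, -0.12, 0.47], [-2.23, -0.17, 0.66]]
2 0.56 [[-0.32, -0.05, 0.22], [-0.63, -0.12, 0.46], [-0.91, -0.18, 0.72], [-1.16, -0.26, 1.01], [-1.39, -0.34, 1.32], [-1.59, -0.42, 1.65]]
3 1.08 [[-0.17, -0.09, 0.34], [-0.31, -0.18, 0.7], [-0.41, -0.27, 1.07], [-0.48, -0.37, 1.44], [-0.52, -0.46, 1.82], [-0.53, -0.56, 2.2]]
4 1.6 [[0.03, -0.1, 0.38], [0.09, -0.19, 0.75], [0.19, -0.29, 1.12], [0.32, -0.38, 1.48], [0.49, -0.47, 1.83], [0.68, -0.55, 2.16]]
5 2.13 [[0.22, -0.08, 0.31], [0.47, -0.15, 0.61], [0.75, -0.22, 0.88], [1.04, -0.29, 1.13], [1.36, -0.34, 1.35], [1.7, -0.39, 1.54]]
6 2.65 [[0.35, -0.04, 0.16], [0.72, -0.08, 0.3], [1.1, -0.1, 0.4], [1.49, -0.12, 0.47], [1.88, -0.13, 0.51], [2.27, -0.13, 0.51]]
7 3.18 [[0.39, 0.01, -0.03], [0.78, 0.02, -0.09], [1.16, 0.05, -0.19], [1.53, 0.08, -0.31], [1.89, 0.12, -0.47], [2.23, 0.17, -0.66]]
8 3.7 [[0.32, 0.05, -0.22], [0.63, 0.12, -0.46], [0.91, 0.18, -0.72], [1.16, 0.26, -1.01], [1.39, 0.34, -1.32], [1.59, 0.42, -1.65]]
9 4.22 [[0.17, 0.09, -0.34], [0.31, 0.18, -0.7], [0.41, 0.27, -1.07], [0.48, 0.37, -1.44], [0.52, 0.46, -1.82], [0.53, 0.56, -2.2]]
10 4.75 [[-0.03, 0.1, -0.38], [-0.09, 0.19, -0.75], [-0.19, 0.29, -1.12], [-0.32, 0.38, -1.48], [-0.49, 0.47, -1.83], [-0.68, 0.55, -2.16]]
11 5.27 [[-0.22, 0.08, -0.31], [-0.47, 0.15, -0.61], [-0.75, 0.22, -0.88], [-1.04, 0.29, -1.13], [-1.36, 0.34, -1.35], [-1.7, 0.39, -1.54]]
```

Call:
{"method": "apply_moves", "body": {"steps": [{"hand": 0, "xyz": [-0.35, 0.04, -0.16], "delta_rot": [0, 0, 0]}, {"hand": 0, "xyz": [-0.72, 0.08, -0.3], "delta_rot": [0, 0, 0]}, {"hand": 0, "xyz": [-1.1, 0.1, -0.4], "delta_rot": [0, 0, 0]}, {"hand": 0, "xyz": [-1.49, 0.12, -0.47], "delta_rot": [0, 0, 0]}, {"hand": 0, "xyz": [-1.88, 0.13, -0.51], "delta_rot": [0, 0, 0]}, {"hand": 0, "xyz": [-2.27, 0.13, -0.51], "delta_rot": [0, 0, 0]}]}}

```text
clock: 14.07
position: [561.7, -241.1, 183.3]
ee_rot: [0.746, 0.655, 0.082, 0.093]
contact_force: [-1.7, 8.5, 4.2]
gripper_width: 20.2
```

Call:
{"method": "apply_moves", "body": {"steps": [{"hand": 0, "xyz": [-0.39, -0.01, 0.03], "delta_rot": [0, 0, 0]}, {"hand": 0, "xyz": [-0.78, -0.02, 0.09], "delta_rot": [0, 0, 0]}, {"hand": 0, "xyz": [-1.16, -0.05, 0.19], "delta_rot": [0, 0, 0]}, {"hand": 0, "xyz": [-1.53, -0.08, 0.31], "delta_rot": [0, 0, 0]}, {"hand": 0, "xyz": [-1.89, -0.12, 0.47], "delta_rot": [0, 0, 0]}, {"hand": 0, "xyz": [-2.23, -0.17, 0.66], "delta_rot": [0, 0, 0]}]}}

```text
clock: 14.57
position: [558.6, -264.0, 176.4]
ee_rot: [0.746, 0.655, 0.081, 0.093]
contact_force: [-0.3, 6.5, 3.4]
gripper_width: 20.4
```

Call:
{"method": "apply_moves", "body": {"steps": [{"hand": 0, "xyz": [-0.32, -0.05, 0.22], "delta_rot": [0, 0, 0]}, {"hand": 0, "xyz": [-0.63, -0.12, 0.46], "delta_rot": [0, 0, 0]}, {"hand": 0, "xyz": [-0.91, -0.18, 0.72], "delta_rot": [0, 0, 0]}, {"hand": 0, "xyz": [-1.16, -0.26, 1.01], "delta_rot": [0, 0, 0]}, {"hand": 0, "xyz": [-1.39, -0.34, 1.32], "delta_rot": [0, 0, 0]}, {"hand": 0, "xyz": [-1.59, -0.42, 1.65], "delta_rot": [0, 0, 0]}]}}

```text
clock: 15.07
position: [556.4, -279.8, 158.9]
ee_rot: [0.746, 0.655, 0.081, 0.093]
contact_force: [0.1, 6.6, 2.0]
gripper_width: 20.3
```

Call:
{"method": "apply_moves", "body": {"steps": [{"hand": 0, "xyz": [-0.17, -0.09, 0.34], "delta_rot": [0, 0, 0]}, {"hand": 0, "xyz": [-0.31, -0.18, 0.7], "delta_rot": [0, 0, 0]}, {"hand": 0, "xyz": [-0.41, -0.27, 1.07], "delta_rot": [0, 0, 0]}, {"hand": 0, "xyz": [-0.48, -0.37, 1.44], "delta_rot": [0, 0, 0]}, {"hand": 0, "xyz": [-0.52, -0.46, 1.82], "delta_rot": [0, 0, 0]}, {"hand": 0, "xyz": [-0.53, -0.56, 2.2], "delta_rot": [0, 0, 0]}]}}

```text
clock: 15.57
position: [555.8, -284.7, 136.1]
ee_rot: [0.746, 0.655, 0.081, 0.092]
contact_force: [0.4, 8.2, 3.3]
gripper_width: 20.5
```

Call:
{"method": "apply_moves", "body": {"steps": [{"hand": 0, "xyz": [0.03, -0.1, 0.38], "delta_rot": [0, 0, 0]}, {"hand": 0, "xyz": [0.09, -0.19, 0.75], "delta_rot": [0, 0, 0]}, {"hand": 0, "xyz": [0.19, -0.29, 1.12], "delta_rot": [0, 0, 0]}, {"hand": 0, "xyz": [0.32, -0.38, 1.48], "delta_rot": [0, 0, 0]}, {"hand": 0, "xyz": [0.49, -0.47, 1.83], "delta_rot": [0, 0, 0]}, {"hand": 0, "xyz": [0.68, -0.55, 2.16], "delta_rot": [0, 0, 0]}]}}

```text
clock: 16.07
position: [556.7, -277.9, 114.4]
ee_rot: [0.746, 0.655, 0.081, 0.093]
contact_force: [-1.8, 8.0, 6.8]
gripper_width: 20.4
```

Call:
{"method": "apply_moves", "body": {"steps": [{"hand": 0, "xyz": [0.22, -0.08, 0.31], "delta_rot": [0, 0, 0]}, {"hand": 0, "xyz": [0.47, -0.15, 0.61], "delta_rot": [0, 0, 0]}, {"hand": 0, "xyz": [0.75, -0.22, 0.88], "delta_rot": [0, 0, 0]}, {"hand": 0, "xyz": [1.04, -0.29, 1.13], "delta_rot": [0, 0, 0]}, {"hand": 0, "xyz": [1.36, -0.34, 1.35], "delta_rot": [0, 0, 0]}, {"hand": 0, "xyz": [1.7, -0.39, 1.54], "delta_rot": [0, 0, 0]}]}}

```text
clock: 16.57
position: [558.9, -262.1, 99.2]
ee_rot: [0.746, 0.655, 0.081, 0.094]
contact_force: [-1.4, 3.8, 7.1]
gripper_width: 20.4
```

Call:
{"method": "apply_moves", "body": {"steps": [{"hand": 0, "xyz": [0.35, -0.04, 0.16], "delta_rot": [0, 0, 0]}, {"hand": 0, "xyz": [0.72, -0.08, 0.3], "delta_rot": [0, 0, 0]}, {"hand": 0, "xyz": [1.1, -0.1, 0.4], "delta_rot": [0, 0, 0]}, {"hand": 0, "xyz": [1.49, -0.12, 0.47], "delta_rot": [0, 0, 0]}, {"hand": 0, "xyz": [1.88, -0.13, 0.51], "delta_rot": [0, 0, 0]}, {"hand": 0, "xyz": [2.27, -0.13, 0.51], "delta_rot": [0, 0, 0]}]}}

```text
clock: 17.07
position: [561.8, -240.3, 93.3]
ee_rot: [0.746, 0.655, 0.081, 0.094]
contact_force: [-0.9, -1.1, 4.0]
gripper_width: 20.4
```

Call:
{"method": "apply_moves", "body": {"steps": [{"hand": 0, "xyz": [0.39, 0.01, -0.03], "delta_rot": [0, 0, 0]}, {"hand": 0, "xyz": [0.78, 0.02, -0.09], "delta_rot": [0, 0, 0]}, {"hand": 0, "xyz": [1.16, 0.05, -0.19], "delta_rot": [0, 0, 0]}, {"hand": 0, "xyz": [1.53, 0.08, -0.31], "delta_rot": [0, 0, 0]}, {"hand": 0, "xyz": [1.89, 0.12, -0.47], "delta_rot": [0, 0, 0]}, {"hand": 0, "xyz": [2.23, 0.17, -0.66], "delta_rot": [0, 0, 0]}]}}

```text
clock: 17.57
position: [564.8, -217.6, 99.4]
ee_rot: [0.746, 0.655, 0.081, 0.093]
contact_force: [2.9, -4.3, -2.3]
gripper_width: 20.3
```

Call:
{"method": "apply_moves", "body": {"steps": [{"hand": 0, "xyz": [0.32, 0.05, -0.22], "delta_rot": [0, 0, 0]}, {"hand": 0, "xyz": [0.63, 0.12, -0.46], "delta_rot": [0, 0, 0]}, {"hand": 0, "xyz": [0.91, 0.18, -0.72], "delta_rot": [0, 0, 0]}, {"hand": 0, "xyz": [1.16, 0.26, -1.01], "delta_rot": [0, 0, 0]}, {"hand": 0, "xyz": [1.39, 0.34, -1.32], "delta_rot": [0, 0, 0]}, {"hand": 0, "xyz": [1.59, 0.42, -1.65], "delta_rot": [0, 0, 0]}]}}

```text
clock: 18.07
position: [567.0, -201.4, 115.7]
ee_rot: [0.746, 0.655, 0.081, 0.093]
contact_force: [6.4, -2.9, -6.7]
gripper_width: 20.3
```

Call:
{"method": "apply_moves", "body": {"steps": [{"hand": 0, "xyz": [0.17, 0.09, -0.34], "delta_rot": [0, 0, 0]}, {"hand": 0, "xyz": [0.31, 0.18, -0.7], "delta_rot": [0, 0, 0]}, {"hand": 0, "xyz": [0.41, 0.27, -1.07], "delta_rot": [0, 0, 0]}, {"hand": 0, "xyz": [0.48, 0.37, -1.44], "delta_rot": [0, 0, 0]}, {"hand": 0, "xyz": [0.52, 0.46, -1.82], "delta_rot": [0, 0, 0]}, {"hand": 0, "xyz": [0.53, 0.56, -2.2], "delta_rot": [0, 0, 0]}]}}

```text
clock: 18.57
position: [567.8, -195.4, 137.8]
ee_rot: [0.746, 0.655, 0.081, 0.092]
contact_force: [7.4, 0.1, -8.8]
gripper_width: 20.0
```

Call:
{"method": "apply_moves", "body": {"steps": [{"hand": 0, "xyz": [-0.03, 0.1, -0.38], "delta_rot": [0, 0, 0]}, {"hand": 0, "xyz": [-0.09, 0.19, -0.75], "delta_rot": [0, 0, 0]}, {"hand": 0, "xyz": [-0.19, 0.29, -1.12], "delta_rot": [0, 0, 0]}, {"hand": 0, "xyz": [-0.32, 0.38, -1.48], "delta_rot": [0, 0, 0]}, {"hand": 0, "xyz": [-0.49, 0.47, -1.83], "delta_rot": [0, 0, 0]}, {"hand": 0, "xyz": [-0.68, 0.55, -2.16], "delta_rot": [0, 0, 0]}]}}

```text
clock: 19.07
position: [567.1, -200.9, 159.8]
ee_rot: [0.746, 0.655, 0.082, 0.092]
contact_force: [7.4, 7.4, -6.9]
gripper_width: 20.5
```

Call:
{"method": "apply_moves", "body": {"steps": [{"hand": 0, "xyz": [-0.22, 0.08, -0.31], "delta_rot": [0, 0, 0]}, {"hand": 0, "xyz": [-0.47, 0.15, -0.61], "delta_rot": [0, 0, 0]}, {"hand": 0, "xyz": [-0.75, 0.22, -0.88], "delta_rot": [0, 0, 0]}, {"hand": 0, "xyz": [-1.04, 0.29, -1.13], "delta_rot": [0, 0, 0]}, {"hand": 0, "xyz": [-1.36, 0.34, -1.35], "delta_rot": [0, 0, 0]}, {"hand": 0, "xyz": [-1.7, 0.39, -1.54], "delta_rot": [0, 0, 0]}]}}

```text
clock: 19.57
position: [564.9, -216.8, 176.7]
ee_rot: [0.746, 0.655, 0.082, 0.092]
contact_force: [3.7, 11.5, 0.3]
gripper_width: 20.2
```

```bash
cat > fit.py <<'E'
from h import *
from scipy.optimize import least_squares
D=np.array([[561.7,-241.1,183.3,-1.7,8.5,4.2],[558.6,-264,176.4,-.3,6.5,3.4],[556.4,-279.8,158.9,.1,6.6,2],[555.8,-284.7,136.1,.4,8.2,3.3],[556.7,-277.9,114.4,-1.8,8,6.8],[558.9,-262.1,99.2,-1.4,3.8,7.1],[561.8,-240.3,93.3,-.9,-1.1,4],[564.8,-217.6,99.4,2.9,-4.3,-2.3],[567,-201.4,115.7,6.4,-2.9,-6.7],[567.8,-195.4,137.8,7.4,.1,-8.8],[567.1,-200.9,159.8,7.4,7.4,-6.9],[564.9,-216.8,176.7,3.7,11.5,.3]])
l=D[:,:3]@la; z=D[:,2]
c=least_squares(lambda c:np.hypot(l-c[0],z-c[1])-c[2],[-165,138,45]).x; print('centre',c)
th=np.arctan2(-(l-c[0]),z-c[1])
Fl=D[:,3:]@la; Rr=Fl*np.cos(th)+D[:,5]*np.sin(th); rad=-Fl*np.sin(th)+D[:,5]*np.cos(th)
A=np.c_[np.ones(12),np.cos(th),np.sin(th)]
x,res,_,_=np.linalg.lstsq(A,Rr,rcond=None)
print(np.c_[th,Rr,A@x,rad]); print('drag',x[0],'amp',np.hypot(x[1],x[2]),'rms',np.sqrt(res/12))
ph=np.arctan2(x[2],x[1]); print('resist peak th',ph)
# resist = A sin(th+a) , heavy angle = th+a clockwise? see notes
print('fit excluding force offset; with constant lateral/up force offsets they alias to the same harmonic')
E
python3 fit.py
```

```text
centre [-163.76  138.31   45.03]
[[  0.02   8.29   9.07   4.01]
 [  0.56   7.23   6.99  -0.55]
 [  1.1    4.77   4.57  -4.92]
 [  1.62   2.89   2.46  -8.33]
 [  2.13   1.68   1.21 -10.13]
 [  2.63   0.39   1.07  -7.94]
 [  3.14   1.23   2.07  -3.99]
 [ -2.61   4.51   4.07   0.03]
 [ -2.1    6.81   6.43   1.6 ]
 [ -1.58   8.79   8.56   1.18]
 [ -1.07  10.03   9.92   4.01]
 [ -0.55   9.98  10.18   6.46]]
drag 5.613558511911106 amp 4.618902144717274 rms [0.48]
resist peak th -0.7027756935419294
fit excluding force offset; with constant lateral/up force offsets they alias to the same harmonic
```

The fit is clean: drag 5.6 N, heavy-side amplitude 4.6 N and rms 0.5 N. It puts heavy-down at θ≈-2.27. I'll check this going counter-clockwise, past the target and back.

```bash
python3 - <<'E'
from h import *
for k in range(5):
    t0=-.49-k*2*np.pi/12
    print(k,round(t0,2),arc(t0,6,-np.pi/36))
E
```

```text
0 -0.49 [[0.34, -0.05, 0.19], [0.66, -0.11, 0.41], [0.96, -0.17, 0.66], [1.23, -0.24, 0.93], [1.48, -0.31, 1.23], [1.7, -0.39, 1.54]]
1 -1.01 [[0.19, -0.08, 0.33], [0.36, -0.17, 0.68], [0.49, -0.26, 1.04], [0.58, -0.36, 1.4], [0.65, -0.45, 1.78], [0.68, -0.55, 2.16]]
2 -1.54 [[-0.0, -0.1, 0.38], [-0.04, -0.19, 0.76], [-0.11, -0.29, 1.13], [-0.22, -0.38, 1.5], [-0.36, -0.47, 1.86], [-0.53, -0.56, 2.2]]
3 -2.06 [[-0.2, -0.08, 0.33], [-0.43, -0.16, 0.64], [-0.68, -0.24, 0.93], [-0.96, -0.3, 1.19], [-1.27, -0.37, 1.43], [-1.59, -0.42, 1.65]]
4 -2.58 [[-0.34, -0.05, 0.19], [-0.7, -0.09, 0.34], [-1.07, -0.12, 0.47], [-1.45, -0.14, 0.57], [-1.84, -0.16, 0.63], [-2.23, -0.17, 0.66]]
```

Call:
{"method": "apply_moves", "body": {"steps": [{"hand": 0, "xyz": [0.34, -0.05, 0.19], "delta_rot": [0, 0, 0]}, {"hand": 0, "xyz": [0.66, -0.11, 0.41], "delta_rot": [0, 0, 0]}, {"hand": 0, "xyz": [0.96, -0.17, 0.66], "delta_rot": [0, 0, 0]}, {"hand": 0, "xyz": [1.23, -0.24, 0.93], "delta_rot": [0, 0, 0]}, {"hand": 0, "xyz": [1.48, -0.31, 1.23], "delta_rot": [0, 0, 0]}, {"hand": 0, "xyz": [1.7, -0.39, 1.54], "delta_rot": [0, 0, 0]}]}}

```text
clock: 20.07
position: [566.9, -202.3, 162.2]
ee_rot: [0.746, 0.655, 0.081, 0.093]
contact_force: [0.1, 4.3, 3.9]
gripper_width: 20.0
```

Call:
{"method": "apply_moves", "body": {"steps": [{"hand": 0, "xyz": [0.19, -0.08, 0.33], "delta_rot": [0, 0, 0]}, {"hand": 0, "xyz": [0.36, -0.17, 0.68], "delta_rot": [0, 0, 0]}, {"hand": 0, "xyz": [0.49, -0.26, 1.04], "delta_rot": [0, 0, 0]}, {"hand": 0, "xyz": [0.58, -0.36, 1.4], "delta_rot": [0, 0, 0]}, {"hand": 0, "xyz": [0.65, -0.45, 1.78], "delta_rot": [0, 0, 0]}, {"hand": 0, "xyz": [0.68, -0.55, 2.16], "delta_rot": [0, 0, 0]}]}}

```text
clock: 20.57
position: [567.8, -195.5, 139.3]
ee_rot: [0.746, 0.655, 0.081, 0.093]
contact_force: [1.1, 5.4, 3.3]
gripper_width: 20.1
```

Call:
{"method": "apply_moves", "body": {"steps": [{"hand": 0, "xyz": [0, -0.1, 0.38], "delta_rot": [0, 0, 0]}, {"hand": 0, "xyz": [-0.04, -0.19, 0.76], "delta_rot": [0, 0, 0]}, {"hand": 0, "xyz": [-0.11, -0.29, 1.13], "delta_rot": [0, 0, 0]}, {"hand": 0, "xyz": [-0.22, -0.38, 1.5], "delta_rot": [0, 0, 0]}, {"hand": 0, "xyz": [-0.36, -0.47, 1.86], "delta_rot": [0, 0, 0]}, {"hand": 0, "xyz": [-0.53, -0.56, 2.2], "delta_rot": [0, 0, 0]}]}}

```text
clock: 21.07
position: [567.1, -201.1, 116.4]
ee_rot: [0.746, 0.655, 0.081, 0.093]
contact_force: [1.4, 3.8, 2.4]
gripper_width: 20.0
```

Call:
{"method": "apply_moves", "body": {"steps": [{"hand": 0, "xyz": [-0.2, -0.08, 0.33], "delta_rot": [0, 0, 0]}, {"hand": 0, "xyz": [-0.43, -0.16, 0.64], "delta_rot": [0, 0, 0]}, {"hand": 0, "xyz": [-0.68, -0.24, 0.93], "delta_rot": [0, 0, 0]}, {"hand": 0, "xyz": [-0.96, -0.3, 1.19], "delta_rot": [0, 0, 0]}, {"hand": 0, "xyz": [-1.27, -0.37, 1.43], "delta_rot": [0, 0, 0]}, {"hand": 0, "xyz": [-1.59, -0.42, 1.65], "delta_rot": [0, 0, 0]}]}}

```text
clock: 21.57
position: [564.9, -217.3, 99.6]
ee_rot: [0.746, 0.655, 0.081, 0.093]
contact_force: [0.4, 5.2, 4.8]
gripper_width: 20.4
```

Call:
{"method": "apply_moves", "body": {"steps": [{"hand": 0, "xyz": [-0.34, -0.05, 0.19], "delta_rot": [0, 0, 0]}, {"hand": 0, "xyz": [-0.7, -0.09, 0.34], "delta_rot": [0, 0, 0]}, {"hand": 0, "xyz": [-1.07, -0.12, 0.47], "delta_rot": [0, 0, 0]}, {"hand": 0, "xyz": [-1.45, -0.14, 0.57], "delta_rot": [0, 0, 0]}, {"hand": 0, "xyz": [-1.84, -0.16, 0.63], "delta_rot": [0, 0, 0]}, {"hand": 0, "xyz": [-2.23, -0.17, 0.66], "delta_rot": [0, 0, 0]}]}}

```text
clock: 22.07
position: [561.9, -239.1, 93.3]
ee_rot: [0.746, 0.655, 0.081, 0.093]
contact_force: [-0.6, 8.6, 7.2]
gripper_width: 20.0
```

```bash
cat > fit2.py <<'E'
from fit import *
E_=np.array([[566.9,-202.3,162.2,.1,4.3,3.9],[567.8,-195.5,139.3,1.1,5.4,3.3],[567.1,-201.1,116.4,1.4,3.8,2.4],[564.9,-217.3,99.6,.4,5.2,4.8],[561.9,-239.1,93.3,-.6,8.6,7.2]])
G=np.r_[D,E_]; sg=np.r_[np.ones(12),-np.ones(5)]
th=np.arctan2(-(G[:,:3]@la-c[0]),G[:,2]-c[1]); T=(G[:,3:]@la)*np.cos(th)+G[:,5]*np.sin(th)
x,res,_,_=np.linalg.lstsq(np.c_[sg,np.cos(th),np.sin(th)],T,rcond=None)
ph=np.arctan2(x[2],x[1]); print('joint fit',x[0],np.hypot(*x[1:]),ph,'target',ph-np.pi/2,np.sqrt(res/17))
print('now',th[-1])
tg=ph-np.pi/2
print('target TCP y',la[1]*0+ (c[0]-45*np.sin(tg)),'z',c[1]+45*np.cos(tg))
t0=-.49-5*2*np.pi/12
# command leads true angle: move cw to target
for n in [9,10]: print(t0, t0+n*np.pi/36, arc(t0,n,np.pi/36))
E
python3 fit2.py | tail -5; python3 -c "
from h import *
S()"
```

```text
joint fit 5.57051417692863 4.546997126293776 -0.7184372446137837 target -2.2892335714086802 [0.47]
now -3.1197140337414644
target TCP y -129.88470774899093 z 108.69429566077224
-3.107993877991494 -2.322595714594046 [[0.39, 0.01, -0.03], [0.78, 0.02, -0.09], [1.16, 0.05, -0.19], [1.53, 0.08, -0.31], [1.89, 0.12, -0.47], [2.23, 0.17, -0.66], [2.55, 0.22, -0.87], [2.86, 0.28, -1.11], [3.14, 0.35, -1.38]]
-3.107993877991494 -2.2353292519943295 [[0.39, 0.01, -0.03], [0.78, 0.02, -0.09], [1.16, 0.05, -0.19], [1.53, 0.08, -0.31], [1.89, 0.12, -0.47], [2.23, 0.17, -0.66], [2.55, 0.22, -0.87], [2.86, 0.28, -1.11], [3.14, 0.35, -1.38], [3.39, 0.43, -1.67]]
t 22.07 pos [ 561.94 -239.08   93.29] q [0.75 0.66 0.08 0.09] F [-0.6   8.57  7.21] w 20.04468322023484
```

Both directions agree: the target is θ≈-2.28. I'll move clockwise there and hold.

Call:
{"method": "apply_moves", "body": {"steps": [{"hand": 0, "xyz": [0.39, 0.01, -0.03], "delta_rot": [0, 0, 0]}, {"hand": 0, "xyz": [0.78, 0.02, -0.09], "delta_rot": [0, 0, 0]}, {"hand": 0, "xyz": [1.16, 0.05, -0.19], "delta_rot": [0, 0, 0]}, {"hand": 0, "xyz": [1.53, 0.08, -0.31], "delta_rot": [0, 0, 0]}, {"hand": 0, "xyz": [1.89, 0.12, -0.47], "delta_rot": [0, 0, 0]}, {"hand": 0, "xyz": [2.23, 0.17, -0.66], "delta_rot": [0, 0, 0]}, {"hand": 0, "xyz": [2.55, 0.22, -0.87], "delta_rot": [0, 0, 0]}, {"hand": 0, "xyz": [2.86, 0.28, -1.11], "delta_rot": [0, 0, 0]}, {"hand": 0, "xyz": [3.14, 0.35, -1.38], "delta_rot": [0, 0, 0]}, {"hand": 0, "xyz": [3.39, 0.43, -1.67], "delta_rot": [0, 0, 0]}, {"hand": 0, "xyz": [3.39, 0.43, -1.67], "delta_rot": [0, 0, 0]}, {"hand": 0, "xyz": [3.39, 0.43, -1.67], "delta_rot": [0, 0, 0]}]}}

```text
clock: 23.07
position: [566.4, -205.7, 109.7]
ee_rot: [0.746, 0.655, 0.081, 0.093]
contact_force: [3.9, 1.0, -2.1]
gripper_width: 20.4
```

Call:
{"method": "apply_moves", "body": {"steps": [{"hand": 0, "xyz": [0, 0, 0], "delta_rot": [0, 0, 0]}, {"hand": 0, "xyz": [0, 0, 0], "delta_rot": [0, 0, 0]}, {"hand": 0, "xyz": [0, 0, 0], "delta_rot": [0, 0, 0]}, {"hand": 0, "xyz": [0, 0, 0], "delta_rot": [0, 0, 0]}, {"hand": 0, "xyz": [0, 0, 0], "delta_rot": [0, 0, 0]}, {"hand": 0, "xyz": [0, 0, 0], "delta_rot": [0, 0, 0]}]}}

```text
clock: 23.57
position: [566.4, -205.7, 109.7]
ee_rot: [0.746, 0.655, 0.081, 0.093]
contact_force: [5.3, 1.7, -2.7]
gripper_width: 19.9
```

```bash
python3 - <<'E'
from h import *
s=S(); q=np.array(s['position']); print('theta',np.arctan2(-(q@la+163.76),q[2]-138.31),np.abs(s['joint_vel']).max())
p=get_image('wrist'); cv2.imwrite('pics/w7.png',p['frame'])
p=get_image('scene'); cv2.imwrite('pics/s7.png',p['frame'])
for l in ['axle','crank','file_tip','file_grip','bay_mid','file','slab_a','oil','jar','brush']:
    print(l,[(np.array(x['xyz']),round(x['confidence'],2)) for x in nets.pinpoint(p,l)[:3]])
S()
E
```

```text
t 23.57 pos [ 566.43 -205.71  109.68] q [0.75 0.66 0.08 0.09] F [ 5.34  1.7  -2.71] w 19.93830022978306
theta -2.260921932885865 0.0011282834222369662
axle [(array([ 569.2, -241.6,  134.9]), 0.81), (array([ 569.4, -202.6,  105.5]), 0.63)]
crank [(array([ 572.4, -200.1,  107.5]), 0.69)]
file_tip [(array([650.7, 256.4,  13.7]), 0.78), (array([ 569.9, -204. ,  103.3]), 0.59)]
file_grip [(array([521.7, 239.4,  13.4]), 0.76), (array([556.5, 242.1,   3.7]), 0.58), (array([ 433.6, -462.6,    2.9]), 0.35)]
bay_mid [(array([ 433. , -466.1,    0.3]), 0.63)]
file [(array([561.4, 178.9,   6.6]), 0.57), (array([557.5, 242.5,   5.4]), 0.5), (array([547.6, 301.1,   4.2]), 0.47)]
slab_a [(array([733.2, 107.9,  -2.1]), 0.93), (array([759.4,  10.3,   1.7]), 0.6), (array([546.3, 301. ,   1.8]), 0.54)]
oil [(array([388. , 520. ,  -3.8]), 0.78)]
jar [(array([577.1, 506.2,  -1.6]), 0.67), (array([ 573.2, -207.5,  106.6]), 0.66), (array([ 571.4, -240.6,  136.7]), 0.54)]
brush [(array([ 432.7, -467. ,    3.8]), 0.9)]
t 24.17 pos [ 566.43 -205.67  109.7 ] q [0.75 0.66 0.08 0.09] F [ 5.16  2.47 -2.52] w 19.964263023351208
```

View pics/s7.png

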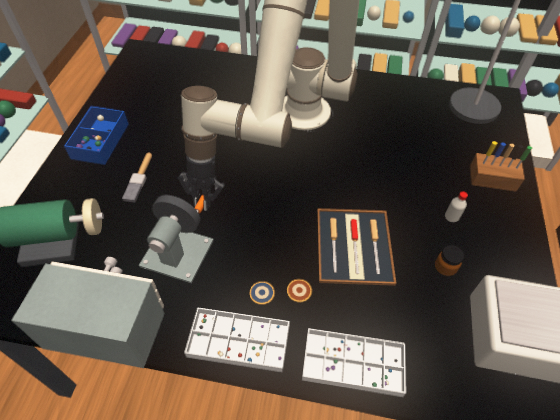

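View pics/w7.png

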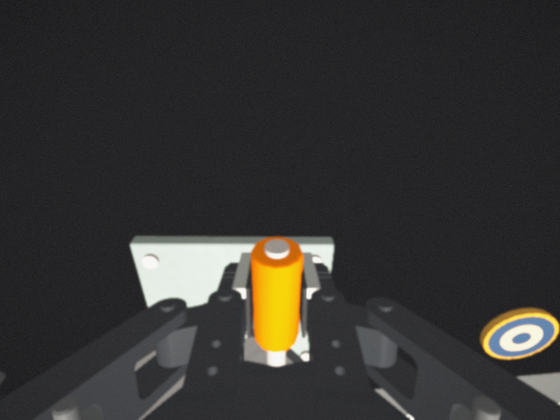

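The scene view shows the file on the strip (354, 230), everything else in place and the hand on the crank at (200,200). The wrist view shows the sleeve still between the pads (277,295). Handing in.

```bash
python3 -c "
from h import *
print(workorder.job_done()); S()"
```

```text
the job is handed in; nothing more can be done
None
the job is handed in; nothing more can be done
```

The red-handled file is on the pale strip and the wheel is held at rest with its heavy side down. I handed the job in at about 24 s; no verdict was reported.

- **File:** I laid it on the strip with its handle the same way as the other two files and let it go. The last camera reading put file_grip at (522, 239) mm against a target of (521, 236) mm, and the blade tip is on the middle line to within about 2 mm.
- **Heavy side:** I gripped the crank handle and turned the wheel one full turn clockwise, then half a turn back. The two directions agreed, with bearing drag 5.6 N, heavy-side effect 4.5 N and rms error 0.47 N, which puts the heavy side down at a wheel angle of about -2.29 rad.
- **Final state:** The wheel sits at -2.26 rad, about 0.03 rad from that, inside the 0.35 rad limit. Joint speeds are near zero and the jaws are stopped on the sleeve at about 20 mm. A steady wrist force of about 6 N remains, mostly along the wheel's axis, probably because my estimate of the axis direction is slightly off.
- **Checks that were weak:** Finger contact force can't be read directly, so I judged the grip from the jaw opening and the wrist picture. At the end the network gave only a false match for bay_mid (it pointed at the brush), so I used the strip position measured earlier. In the last scene picture nothing else had visibly moved.

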